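Sift the baking balls from the pastry cutters

TASK

Take the sieve by its wooden handle, lift it just clear of the white tub it rests on, and shake it side to side across its slats until all six ceramic baking balls have dropped through into the tub. Then set the sieve, with both pastry cutters still in it, down gently and flat in the middle of the round black pan and let go, without disturbing the other things on the table.

Things in the scene. Friction and masses are not known exactly. Their poses are not given: they have to be found in the camera images.
- tub: White open plastic tub, 200 mm (its x) by 270 mm (its y) outside, 90 mm high, 5 mm walls and floor, fixed to the table. Origin: centre of its underside, on the table; z up. It stands on the robot's left or right, turned up to 0.35 rad.
- sieve: Aluminium box sieve, 158 mm (its x) by 154 mm (its y) outside, walls 50 mm high, 0.3 to 0.55 kg empty, loaded 0.17 kg more. Origin: centre of its underside; z up, axes along the tub's at the start, when its underside hangs 60 mm above the table. Held clear of the rim over the middle of the tub it has about 55 mm of room on each side along y, 16 mm along x.
- floor (a point): Centre of the sieve's floor, level with the slats' tops, 5 mm above the underside. Two flat slats, 22 mm wide, run along x and leave three slots 30 mm wide (in y). Balls on the slats roll off only when the sieve is shaken along its y, at 2 to 3 m/s2 or more (such as 20 strokes of 60 mm, each within 0.3 s), or tipped beyond 0.2 rad. Axes as the sieve's.
- lug (a point): Outer end of the sieve's +x lug, at its underside, 115 mm from the sieve's centre and 30 mm above its underside. Like the -x lug it is 60 mm wide and rests on one of the tub's two long walls at the start.
- handle (a point): Centre of the sieve's wooden bridge handle: a straight bar over the middle of the sieve along the sieve's x, clear length about 145 mm between its posts, 16 mm wide (along y), 20 mm tall, centre 115 mm above the sieve's underside, 65 mm above the wall tops. To be gripped across its width from above. Axes as the sieve's.
- pan: Round black pizza pan, 296 mm across the rim, 20 mm high, flat floor about 264 mm across and 4 mm thick, fixed to the table on the side opposite the tub. Origin: centre of its underside on the table; z up.
- ball0_center (a point): Centre of a terracotta-coloured ceramic baking ball, 22 mm across, 13 g; at the start it lies on a slat of the sieve. It rolls, so its axes mean nothing.
- ball1_center (a point): Centre of a terracotta-coloured ceramic baking ball, 22 mm across, 13 g; at the start it lies on a slat of the sieve. It rolls, so its axes mean nothing.
- ball2_center (a point): Centre of a terracotta-coloured ceramic baking ball, 22 mm across, 13 g; at the start it lies on a slat of the sieve. It rolls, so its axes mean nothing.
- ball3_center (a point): Centre of a terracotta-coloured ceramic baking ball, 22 mm across, 13 g; at the start it lies on a slat of the sieve. It rolls, so its axes mean nothing.
- ball4_center (a point): Centre of a terracotta-coloured ceramic baking ball, 22 mm across, 13 g; at the start it lies on a slat of the sieve. It rolls, so its axes mean nothing.
- ball5_center (a point): Centre of a terracotta-coloured ceramic baking ball, 22 mm across, 13 g; at the start it lies on a slat of the sieve. It rolls, so its axes mean nothing.
- cutter0_mid (a point): Brass round pastry cutter, a ring open at both ends, 68 mm across, 40 mm high, 45 g; centre, half-way up. At the start it stands on the slats in the sieve; too large for the slots.
- cutter1_mid (a point): Red round pastry cutter, a ring open at both ends, 68 mm across, 40 mm high, 45 g; centre, half-way up. At the start it stands on the slats in the sieve; too large for the slots.
- canister: Yellow canister with green foot and lid, 132 mm across, 180 mm high, loose, beyond the tub and pan. Origin: centre of its underside. Bystander.
- oil: Green glass oil bottle, 64 mm across, 230 mm high, loose, at the back. Origin: centre of its underside. Bystander.
- mill: Dark wooden pepper mill, 56 mm across, 175 mm high, loose, at the left side. Origin: centre of its underside. Bystander.
- scraper: Dough scraper lying flat, dark steel blade and black grip, 112 by 150 mm, 18 mm high, loose, at the right side. Origin: centre of its underside. Bystander.
- tin: Small red spice tin, 44 mm across, 55 mm high, loose, standing between tub and pan. Origin: centre of its underside. Bystander.
Not all that is in view belongs to the job. What is meant by the part that bears cutter1_mid is not blue or turquoise, and is the larger of those in its own colour.

How it is judged:
On the way, in this order (a step that is already met when the one before it is completed fails the run):
1. the sieve is lifted clear of the tub's rim (its underside more than 68 mm above the table), still over the tub, before all the balls have dropped (z of sieve in the frame of tub above 0.068 m and horizontal distance between sieve and tub below 0.12 m), for 0.2 s.
2. all six balls have dropped into the tub while the sieve is still held up clear of it (x of ball0_center in the frame of tub between -0.1 and 0.1 m and y of ball0_center in the frame of tub between -0.135 and 0.135 m and z of ball0_center in the frame of tub between -0.005 and 0.05 m and x of ball1_center in the frame of tub between -0.1 and 0.1 m and y of ball1_center in the frame of tub between -0.135 and 0.135 m and z of ball1_center in the frame of tub between -0.005 and 0.05 m and x of ball2_center in the frame of tub between -0.1 and 0.1 m and y of ball2_center in the frame of tub between -0.135 and 0.135 m and z of ball2_center in the frame of tub between -0.005 and 0.05 m and x of ball3_center in the frame of tub between -0.1 and 0.1 m and y of ball3_center in the frame of tub between -0.135 and 0.135 m and z of ball3_center in the frame of tub between -0.005 and 0.05 m and x of ball4_center in the frame of tub between -0.1 and 0.1 m and y of ball4_center in the frame of tub between -0.135 and 0.135 m and z of ball4_center in the frame of tub between -0.005 and 0.05 m and x of ball5_center in the frame of tub between -0.1 and 0.1 m and y of ball5_center in the frame of tub between -0.135 and 0.135 m and z of ball5_center in the frame of tub between -0.005 and 0.05 m and x of cutter0_mid in the frame of sieve between -0.077 and 0.077 m and y of cutter0_mid in the frame of sieve between -0.075 and 0.075 m and z of cutter0_mid in the frame of sieve between -0.005 and 0.06 m and x of cutter1_mid in the frame of sieve between -0.077 and 0.077 m and y of cutter1_mid in the frame of sieve between -0.075 and 0.075 m and z of cutter1_mid in the frame of sieve between -0.005 and 0.06 m and z of sieve in the frame of tub above 0.065 m), for 0.2 s.
At the end, for the whole second after the job is handed in: All six balls lie in the tub; both cutters are inside the sieve; the sieve stands level (within 0.08 rad) and still on the floor of the round pan, its centre within 40 mm of the pan's centre, and is released (x of ball0_center in the frame of tub between -0.1 and 0.1 m and y of ball0_center in the frame of tub between -0.135 and 0.135 m and z of ball0_center in the frame of tub between -0.005 and 0.05 m and x of ball1_center in the frame of tub between -0.1 and 0.1 m and y of ball1_center in the frame of tub between -0.135 and 0.135 m and z of ball1_center in the frame of tub between -0.005 and 0.05 m and x of ball2_center in the frame of tub between -0.1 and 0.1 m and y of ball2_center in the frame of tub between -0.135 and 0.135 m and z of ball2_center in the frame of tub between -0.005 and 0.05 m and x of ball3_center in the frame of tub between -0.1 and 0.1 m and y of ball3_center in the frame of tub between -0.135 and 0.135 m and z of ball3_center in the frame of tub between -0.005 and 0.05 m and x of ball4_center in the frame of tub between -0.1 and 0.1 m and y of ball4_center in the frame of tub between -0.135 and 0.135 m and z of ball4_center in the frame of tub between -0.005 and 0.05 m and x of ball5_center in the frame of tub between -0.1 and 0.1 m and y of ball5_center in the frame of tub between -0.135 and 0.135 m and z of ball5_center in the frame of tub between -0.005 and 0.05 m and x of cutter0_mid in the frame of sieve between -0.077 and 0.077 m and y of cutter0_mid in the frame of sieve between -0.075 and 0.075 m and z of cutter0_mid in the frame of sieve between -0.005 and 0.06 m and x of cutter1_mid in the frame of sieve between -0.077 and 0.077 m and y of cutter1_mid in the frame of sieve between -0.075 and 0.075 m and z of cutter1_mid in the frame of sieve between -0.005 and 0.06 m and horizontal distance between sieve and pan below 0.04 m and z of sieve in the frame of pan below 0.012 m and angle between sieve's own z axis and vertical below 0.08 rad and linear speed of sieve below 0.02 m/s and contact force between the fingers and sieve below 0.2 N); the robot touches nothing.
It fails at once if a bystander (canister, oil bottle, pepper mill, scraper or tin) is shoved more than 40 mm or knocked over (distance of any of canister, oil, mill, scraper, tin from where it was at the start of the episode above 0.04 m or angle between any of canister, oil, mill, scraper, tin's own z axis and vertical above 0.5 rad).
It fails at once if the sieve is dropped or banged onto the pan (over 80 N) (contact force between sieve and pan above 80 N).
It also fails if it takes over 51 s, if anything falls off the work surface, if the arm or the gripper's body presses on something with over 40 N, if the wrist force passes 120 N, or if a joint passes its speed limit or range.

ROBOT

A 6-joint arm with a two-finger parallel gripper is mounted at the origin on the work surface. World frame = base frame: x ahead of the robot, y to its left, z up, the work surface at z = 0. Lengths are in m, angles in rad, forces in N, time in s.
With the tool pointing down it reaches from about 0.3 to 0.875 m from the base axis. Payload 6.4 kg.
Tool frame: the origin (TCP) lies between the finger pads; the fingertips stand 25 mm ahead of it and the grasp point (between the pads) lies 6 mm ahead of it; z points along the fingers, y is the line along which they close (so a half turn about z gives the same grasp; the last joint's range is limited). The gripper opens to 85 mm and grips with 20 to 120 N. Pads are 22 mm wide; open, the fingers measure 114 mm over their backs; the gripper's body (76 mm by 85 mm) begins 54 mm behind the grasp point. The pads swing forward as they close: fully open they stand 13 mm farther back than shut.
Start: joints at [-1.369, 0.181, 1.607, -0, 1.354, -0.206], TCP at [0.228, -0.528, 0.256] pointing down, gripper open.
Joint ranges: [-2.99, 2.99], [-0.89, 2.07], [0.3, 2.58], [-1.14, 4.28], [0, 2.63], [-3.12, 3.12]. Speed limits (rad/s): [2.57, 2.57, 3.01, 3.14, 3.14, 3.14].

INTERFACE

Orientations are given as a 3x3 rotation matrix whose columns are the frame's x, y, z axes.
In Python, from plant import * gives the robot as it stands. The module is installed in compiled form; this text tells all that it offers.
- The arm moves only by the tool servo_tool, never from a script. Its arguments are lists of equal length, an entry for each row: "dp": the shift along the tool's x, y, z in mm, a list of three; "spin": the turn about the tool's z in degrees; "gripper": the closure, from 0 (fully open) to 1 (shut). A call has 1 to 5 rows; each row shifts and turns the commanded pose from where the row before left it, along the tool's axes as they then stand; what a row does not reach is not made up. A row lasts 1/10 s, in which the tool goes at most 50 mm and 8.59 degrees, less where a joint would pass 70% of its speed; a pose out of reach is approached as far as the arm can. A call with a gripper value outside its range is refused whole. The fingers move at their own pace and stop on an object; the grip force is fixed at half the most. Time passes only in rows, so rows that do not move let the fingers close. It gives the time, the measured TCP pose, the force, the opening and the grip force at its end, in the units of the state.
- state(): the state, without advancing time (a new reading comes with each control period).
- read_camera(name): name is "scene" or "top"; returns a dict with "frame" (480x640x3 uint8, red, green, blue), "range_z" (480x640 float32, m along the optical axis (not along the pixel's ray), 0 where there is no reading), "vfov" (degrees; the focal length in pixels is half the picture's height over the tangent of half this angle, whatever the lens; pixels are square), "cx", "cy" (the principal point, pixels), "distortion" ([k1, k2, p1, p2, k3] as OpenCV has them; the pictures are not rectified), "cam_to_world" (4x4, takes a point from camera to world coordinates). Camera axes: x right, y down, z forward; pixel columns grow to the right and rows downward; lengths in m; the calibration is good to about 2 mm. A picture is of the moment at which its call begins.
- finish_job(): hands the job in; it is judged then, once.
The state is a dict: "t": time; "joint_pos": joint angles; "qd": joint speeds; "joint_efforts": joint torques, N m; "eef_pos": TCP position; "orientation": TCP orientation; "force": force on the tool from outside, world axes, zero at the start; "torque": the same for the moment, N m; "width": finger opening in m; "gripper_force": force on a finger pad.
Only numpy, scipy, OpenCV 4.12 (cv2) and the standard library are available. Lean on these libraries where they do the work, as an engineer would, in place of code of your own. Each camera call takes 0.05 s, during which the arm holds its last target. There are 200 camera calls.

## Working session

There is one attempt and no reset: what is moved stays moved. The work goes in short steps, Python scripts to look and compute and a tool call to move; the robot and the scene stay as the last step left them, time stands still between calls to the robot, and variables do not carry over. Pictures are saved under pics/ and viewed, at most 10 in all, crops included, and the job is handed in when it is done.

Besides the shell and the picture viewer there is one more tool, called as name(argument=value, ...) on one line, values as JSON. servo_tool: Moves the arm, as the interface text tells. Its arguments: {"type":"object","properties":{"dp":{"type":"array","items":{"type":"array","items":{"type":"number"}}},"spin":{"type":"array","items":{"type":"number"}},"gripper":{"type":"array","items":{"type":"number"}}},"required":["dp","spin","gripper"]}

```bash
mkdir -p pics; cat > h.py <<'E'
from plant import *
import numpy as np, cv2
def cam(n):
    c=read_camera(n); H,W=c["frame"].shape[:2]
    f=H/2/np.tan(np.radians(c["vfov"])/2)
    c["K"]=np.array([[f,0,c["cx"]],[0,f,c["cy"]],[0,0,1.]]); c["D"]=np.array(c["distortion"],float); c["T"]=np.array(c["cam_to_world"]); return c
def cloud(c):
    H,W=c["range_z"].shape
    u,v=np.meshgrid(np.arange(W),np.arange(H))
    p=np.stack([u.ravel(),v.ravel()],1).astype(np.float64)[:,None]
    n=cv2.undistortPoints(p,c["K"],c["D"])[:,0]
    z=c["range_z"].ravel()
    P=np.c_[n*z[:,None],z]@c["T"][:3,:3].T+c["T"][:3,3]
    P[z<=0]=np.nan
    return P.reshape(H,W,3)
def save(n,img): cv2.imwrite("pics/"+n,cv2.cvtColor(img,cv2.COLOR_RGB2BGR))
E
python3 - <<'E'
from h import *
for n in("top","scene"):
    c=cam(n); save(n+"0.png",c["frame"]); P=cloud(c); np.savez(n+"0.npz",P=P,f=c["frame"],T=c["T"],K=c["K"],D=c["D"]); print(n,c["T"].round(3).tolist())
s=state(); print(s)
E
```

```text
top [[0.012, -0.995, 0.097, 0.46], [-1.0, -0.011, 0.01, -0.012], [-0.009, -0.097, -0.995, 1.688], [0.0, 0.0, 0.0, 1.0]]
scene [[0.537, 0.501, -0.679, 1.675], [0.843, -0.303, 0.444, -0.675], [0.017, -0.811, -0.585, 1.044], [0.0, 0.0, 0.0, 1.0]]
{'t': 0.1, 'joint_pos': array([-1.36928904e+00,  1.81491446e-01,  1.60790469e+00, -2.81385537e-05,
        1.35382155e+00, -2.06325851e-01]), 'qd': array([ 0.00018383, -0.00028326, -0.00248943, -0.00030572, -0.00012638,
        0.0007625 ]), 'joint_efforts': array([ 5.90901309e-04, -4.45876086e+01, -3.52238631e+01, -2.87987732e-04,
        4.15841190e-03,  3.97289114e-06]), 'eef_pos': array([ 0.22795687, -0.52737644,  0.25546194]), 'orientation': array([[ 9.17980044e-01,  3.96626417e-01, -3.52167067e-04],
       [ 3.96626455e-01, -9.17978724e-01,  1.58665167e-03],
       [ 3.06026091e-04, -1.59619334e-03, -9.99998679e-01]]), 'force': array([-0.32256285, -0.65908209, -0.2422574 ]), 'torque': array([-0.0021362 ,  0.01995527, -0.00712754]), 'gripper_force': 0.0, 'width': 0.08572779020480131}
```

View pics/top0.png

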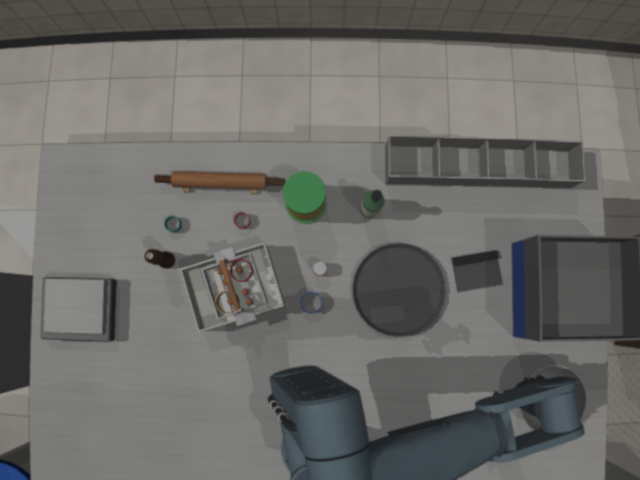

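View pics/scene0.png

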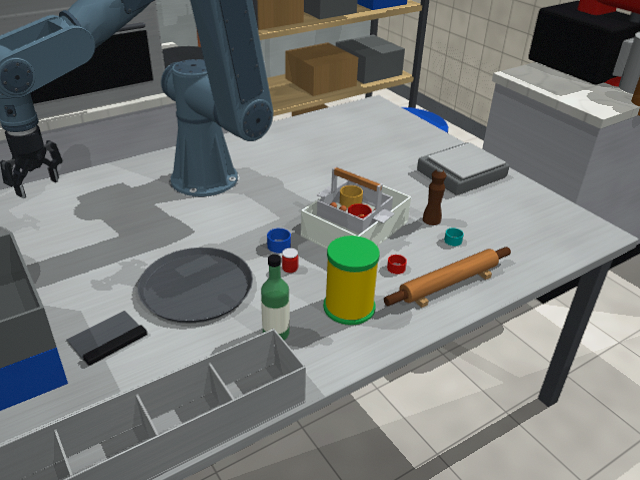

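Top view: the tub is at about (232,287) on the robot's left, with the handle running from (224,262) to (236,312). The pan is at (399,289), the tin at (320,269), the mill at (160,258) and the canister at (305,197). Next I measure the handle, tub and pan.

```bash
python3 - <<'E'
from h import *
d=np.load("top0.npz");P=d["P"];f=d["f"];hsv=cv2.cvtColor(f,cv2.COLOR_RGB2HSV)
U,V=np.meshgrid(np.arange(640),np.arange(480))
def rect(m,name):
    q=P[m]; 
    (c,s,a)=cv2.minAreaRect((q[:,:2]*1000).astype(np.float32)); print(name,m.sum(),np.round(c,1),np.round(s,1),round(a,2),"med",np.median(q,0).round(4),"zr",np.percentile(q[:,2],[5,50,95]).round(3))
    return q
box=(U>170)&(U<290)&(V>235)&(V<340)
m=box&(P[...,2]>0.15); q=rect(m,"handle(high)")
m2=m&(P[...,2]>0.165); q=rect(m2,"handle top")
w=q[:,:2]-q[:,:2].mean(0); e=np.linalg.svd(w,full_matrices=False)[2][0]; print("axis",e,np.degrees(np.arctan2(e[1],e[0])))
m=box&(P[...,2]>0.08)&(P[...,2]<0.1); rect(m,"rim")
pb=(U>345)&(U<455)&(V>235)&(V<345)
m=pb&(hsv[...,2]<95); 
cnt=max(cv2.findContours(m.astype(np.uint8),cv2.RETR_EXTERNAL,cv2.CHAIN_APPROX_NONE)[0],key=cv2.contourArea)
m=pb&(P[...,2]>0.012)&(P[...,2]<0.03);rect(m,"panrim")
q=P[m]; A=np.c_[2*q[:,:2],np.ones(len(q))]; x=np.linalg.lstsq(A,(q[:,:2]**2).sum(1),rcond=None)[0]; print("circle",x[:2],np.sqrt(x[2]+x[0]**2+x[1]**2))
(cx,cy),r=cv2.minEnclosingCircle(cnt); print("pan px",cx,cy,r,P[int(cy),int(cx)])
# scene
d=np.load("scene0.npz");P=d["P"]
m=np.zeros((480,640),bool);m[160:240,300:415]=1
m2=m&(P[...,2]>0.165);q=rect(m2,"scene handle")
m2=m&(P[...,2]>0.08)&(P[...,2]<0.1);rect(m2,"scene rim")
m=np.zeros((480,640),bool);m[240:330,125:258]=1
m2=m&(P[...,2]>0.012)&(P[...,2]<0.03);rect(m2,"scene panrim")
for n,(v,u) in dict(tin=(255,290),canister=(250,353),mill=(178,437)).items(): print(n,P[v,u].round(3))
E
```

```text
handle(high) 375 [501.4 248.9] [158.1  20.7] 18.93 med [0.5011 0.2487 0.1838] zr [0.172 0.184 0.19 ]
handle top 369 [501.4 248.9] [158.1  20.6] 18.93 med [0.5011 0.2487 0.1838] zr [0.174 0.184 0.19 ]
axis [-0.94347943 -0.3314311 ] -160.64433963576352
rim 1336 [497.6 261.8] [232.1 269.9] 17.98 med [0.4903 0.2533 0.0905] zr [0.082 0.091 0.098]
panrim 979 [ 483.1 -253.8] [306.6 324. ] 77.71 med [ 0.5129 -0.2666  0.0167] zr [0.012 0.017 0.025]
circle [ 0.50074858 -0.2555185 ] 0.1380556459238191
pan px 400.0555419921875 290.0555419921875 48.84005355834961 [ 0.49647966 -0.25848304  0.00300522]
scene handle 565 [605.6 184.1] [136.3 350.3] 57.43 med [0.5263 0.2415 0.1795] zr [0.167 0.18  0.188]
scene rim 1757 [501.  258.6] [235.1 280.4] 20.05 med [0.5202 0.242  0.0894] zr [0.081 0.089 0.099]
scene panrim 787 [ 505.8 -255. ] [292.4 305.9] 67.08 med [ 0.4549 -0.2512  0.0165] zr [0.012 0.017 0.021]
tin [ 0.565 -0.006  0.049]
canister [0.77  0.044 0.179]
mill [0.597 0.468 0.16 ]
```

Measured values:
- **Handle:** centre (0.501, 0.249), top z 0.184, axis at about 19.1°. This fits the given heights.
- **Tub:** about (0.499, 0.260).
- **Pan:** about (0.501, −0.257).

I'll approach at the current height.

servo_tool(dp=[[10, -12, 0], [20, -25, 0], [31, -39, 0], [31, -39, 0], [31, -39, 0]], spin=[4.2, 0, 0, 0, 0], gripper=[0, 0, 0, 0, 0])

```text
t: 0.6
eef_pos: [0.2927, -0.3397, 0.2557]
orientation: [[0.945, 0.327, -0.0], [0.327, -0.945, 0.001], [0.0, -0.001, -1.0]]
force: [1.6, 0.4, 0.6]
width: 0.0853
gripper_force: 0.0
```

servo_tool(dp=[[31, -39, 0], [31, -39, 0], [31, -39, 0], [31, -39, 0], [31, -39, 0]], spin=[0, 0, 0, 0, 0], gripper=[0, 0, 0, 0, 0])

```text
t: 1.1
eef_pos: [0.375, -0.1046, 0.2563]
orientation: [[0.945, 0.328, 0.0], [0.328, -0.945, -0.0], [0.0, 0.0, -1.0]]
force: [1.1, -0.1, -0.1]
width: 0.0853
gripper_force: 0.0
```

servo_tool(dp=[[31, -39, 0], [31, -39, 0], [31, -39, 0], [31, -39, 0], [20, -25, 0]], spin=[0, 0, 0, 0, 0], gripper=[0, 0, 0, 0, 0])

```text
t: 1.6
eef_pos: [0.4517, 0.1148, 0.2561]
orientation: [[0.944, 0.33, -0.0], [0.33, -0.944, 0.001], [0.0, -0.001, -1.0]]
force: [0.6, -1.3, -0.2]
width: 0.0854
gripper_force: 0.0
```

servo_tool(dp=[[31, -38, 0], [28, -34, 0], [18, -22, 0], [10, -12, 0], [4, -4, 0]], spin=[0, 0, 0, 0, 0], gripper=[0, 0, 0, 0, 0])

```text
t: 2.1
eef_pos: [0.5013, 0.2464, 0.2557]
orientation: [[0.944, 0.33, -0.001], [0.33, -0.944, -0.0], [-0.001, -0.0, -1.0]]
force: [1.2, -0.6, 0.1]
width: 0.0851
gripper_force: 0.0
```

```bash
python3 - <<'E'
from h import *
c=cam("scene"); save("s1.png",cv2.resize(c["frame"][100:280,270:510],None,fx=3,fy=3))
print(state()["eef_pos"])
E
```

```text
[0.50147681 0.246006   0.25584581]
```

View pics/s1.png

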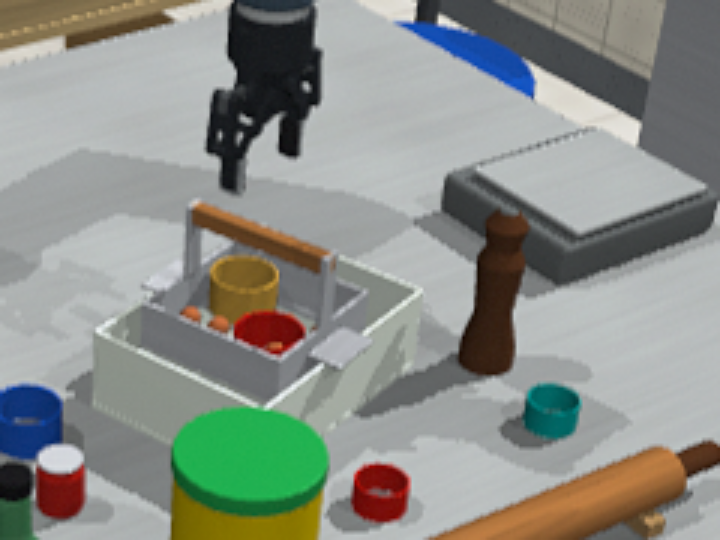

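The open gripper sits over the middle of the bar (crop about (265,130) over a bar from (195,205) to (330,260)), with its fingers on either side. I'll descend 75 mm and close.

servo_tool(dp=[[0, -2, 20], [0, 0, 25], [0, 0, 20], [0, 0, 10], [0, 0, 0]], spin=[0, 0, 0, 0, 0], gripper=[0, 0, 0, 0, 0])

```text
t: 2.65
eef_pos: [0.4998, 0.246, 0.18]
orientation: [[0.945, 0.327, -0.003], [0.327, -0.945, -0.001], [-0.003, -0.0, -1.0]]
force: [-0.0, 1.0, -0.4]
width: 0.0855
gripper_force: 0.0
```

servo_tool(dp=[[0, 0, 0], [0, 0, 0], [0, 0, 0], [0, 0, 0], [0, 0, 0]], spin=[0, 0, 0, 0, 0], gripper=[1, 1, 1, 1, 1])

```text
t: 3.15
eef_pos: [0.5009, 0.248, 0.1819]
orientation: [[0.945, 0.328, 0.001], [0.328, -0.945, 0.001], [0.001, -0.001, -1.0]]
force: [-1.0, 1.9, -5.8]
width: 0.0152
gripper_force: 58.3
```

servo_tool(dp=[[0, 0, 0], [0, 0, 0], [0, 0, 0], [0, 0, 0], [0, 0, 0]], spin=[0, 0, 0, 0, 0], gripper=[1, 1, 1, 1, 1])

```text
t: 3.65
eef_pos: [0.5009, 0.2476, 0.1816]
orientation: [[0.945, 0.328, 0.0], [0.328, -0.945, 0.001], [0.0, -0.0, -1.0]]
force: [-2.3, 3.3, 3.2]
width: 0.0147
gripper_force: 60.8
```

servo_tool(dp=[[0, 0, -5], [0, 0, -10], [0, 0, -7], [0, 0, 0], [0, 0, 0]], spin=[0, 0, 0, 0, 0], gripper=[1, 1, 1, 1, 1])

```text
t: 4.15
eef_pos: [0.5008, 0.2472, 0.2034]
orientation: [[0.945, 0.328, 0.0], [0.328, -0.945, -0.0], [0.0, 0.0, -1.0]]
force: [-0.0, 0.4, -6.6]
width: 0.015
gripper_force: 59.2
```

```bash
python3 - <<'E'
from h import *
c=cam("scene"); save("s2.png",cv2.resize(c["frame"][130:260,280:440],None,fx=4,fy=4))
s=state();print(s["force"],s["torque"],s["joint_pos"])
d=cam("top");P=cloud(d)
U,V=np.meshgrid(np.arange(640),np.arange(480));box=(U>170)&(U<290)&(V>235)&(V<340)
save("t2.png",cv2.resize(d["frame"][225:350,160:310],None,fx=4,fy=4))
E
```

```text
[ 0.57552208  0.29551448 -7.07649379] [-0.00198775 -0.00286159  0.01607319] [ 2.46090927e-01  1.97633354e-01  1.70003700e+00 -1.51595798e-04
  1.24453123e+00  1.48257988e+00]
```

View pics/s2.png

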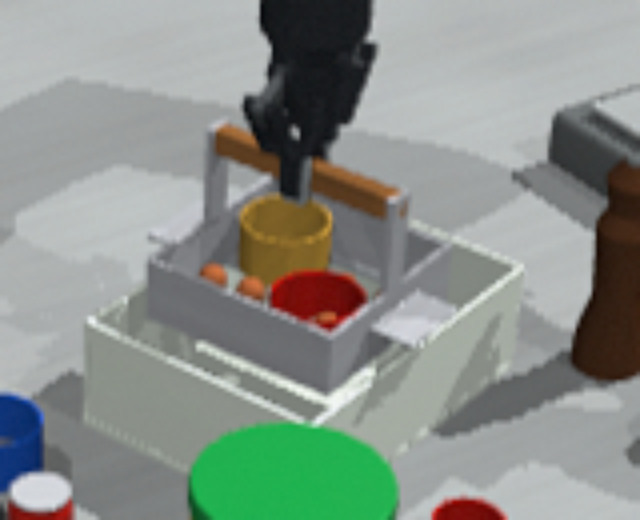

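Lifted level, balls (crop (213,272), (250,288), (325,320)) and both cutters are still in. The tub's centre is about 12 mm toward its +y from the sieve, so I'll shake ±30 mm about that.

servo_tool(dp=[[0, -21, 0], [0, -21, 0], [0, 30, 0], [0, 30, 0], [0, -30, 0]], spin=[0, 0, 0, 0, 0], gripper=[1, 1, 1, 1, 1])

```text
t: 4.75
eef_pos: [0.5, 0.2528, 0.2032]
orientation: [[0.947, 0.321, 0.002], [0.321, -0.947, -0.004], [0.001, 0.004, -1.0]]
force: [0.3, 1.8, -6.4]
width: 0.0148
gripper_force: 60.3
```

servo_tool(dp=[[0, -30, 0], [0, 30, 0], [0, 30, 0], [0, -30, 0], [0, -30, 0]], spin=[0, 0, 0, 0, 0], gripper=[1, 1, 1, 1, 1])

```text
t: 5.25
eef_pos: [0.4878, 0.2858, 0.2031]
orientation: [[0.946, 0.324, -0.0], [0.324, -0.946, -0.0], [-0.0, 0.0, -1.0]]
force: [-0.0, -0.6, -6.5]
width: 0.0153
gripper_force: 60.5
```

servo_tool(dp=[[0, 30, 0], [0, 30, 0], [0, -30, 0], [0, -30, 0], [0, 30, 0]], spin=[0, 0, 0, 0, 0], gripper=[1, 1, 1, 1, 1])

```text
t: 5.75
eef_pos: [0.494, 0.2643, 0.203]
orientation: [[0.942, 0.335, -0.002], [0.335, -0.942, 0.004], [-0.001, -0.004, -1.0]]
force: [1.6, 1.0, -6.6]
width: 0.0151
gripper_force: 60.5
```

servo_tool(dp=[[0, 30, 0], [0, -30, 0], [0, -30, 0], [0, 30, 0], [0, 30, 0]], spin=[0, 0, 0, 0, 0], gripper=[1, 1, 1, 1, 1])

```text
t: 6.25
eef_pos: [0.5059, 0.2315, 0.2029]
orientation: [[0.943, 0.333, -0.0], [0.333, -0.943, -0.0], [-0.0, -0.0, -1.0]]
force: [0.8, -0.3, -5.8]
width: 0.0151
gripper_force: 60.7
```

```bash
python3 - <<'E'
from h import *
c=cam("scene"); d=cam("top")
a=cv2.resize(c["frame"][130:260,280:440],None,fx=3,fy=3); b=cv2.resize(d["frame"][225:355,170:300],None,fx=3,fy=3)
save("s3.png",cv2.resize(np.hstack([a,b]),(800,int(800*390/870))))
s=state();print(s["force"],s["torque"],s["eef_pos"])
E
```

```text
[ 1.23107536 -0.51415507 -5.9218321 ] [-0.10171437  0.09864339 -0.01831125] [0.5076345  0.22787341 0.20304243]
```

View pics/s3.png

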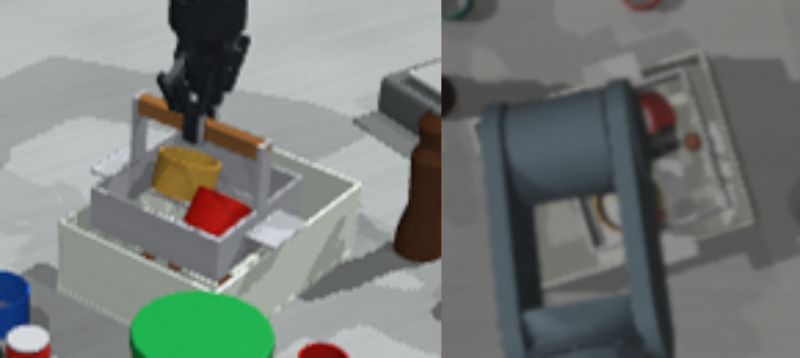

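The red ring is tilted against a wall (left (217,212)) and one ball shows at right (692,140). Several balls are visible in the tub. I'll keep shaking.

servo_tool(dp=[[0, -30, 0], [0, -30, 0], [0, 30, 0], [0, 30, 0], [0, -30, 0]], spin=[0, 0, 0, 0, 0], gripper=[1, 1, 1, 1, 1])

```text
t: 6.85
eef_pos: [0.4998, 0.2532, 0.2032]
orientation: [[0.947, 0.322, 0.002], [0.322, -0.947, -0.004], [0.001, 0.004, -1.0]]
force: [0.6, 1.4, -6.7]
width: 0.0148
gripper_force: 60.8
```

servo_tool(dp=[[0, -30, 0], [0, 30, 0], [0, 30, 0], [0, -30, 0], [0, -30, 0]], spin=[0, 0, 0, 0, 0], gripper=[1, 1, 1, 1, 1])

```text
t: 7.35
eef_pos: [0.4876, 0.2861, 0.2031]
orientation: [[0.946, 0.324, -0.0], [0.324, -0.946, 0.0], [-0.0, -0.0, -1.0]]
force: [0.2, 1.2, -5.8]
width: 0.0148
gripper_force: 60.5
```

servo_tool(dp=[[0, 30, 0], [0, 30, 0], [0, -30, 0], [0, -30, 0], [0, 30, 0]], spin=[0, 0, 0, 0, 0], gripper=[1, 1, 1, 1, 1])

```text
t: 7.85
eef_pos: [0.4939, 0.2647, 0.2031]
orientation: [[0.942, 0.335, -0.002], [0.335, -0.942, 0.004], [-0.0, -0.005, -1.0]]
force: [1.7, -0.6, -6.9]
width: 0.0147
gripper_force: 60.7
```

servo_tool(dp=[[0, 30, 0], [0, -15, 0], [0, -15, 0], [0, 0, 0], [0, 0, 0]], spin=[0, 0, 0, 0, 0], gripper=[1, 1, 1, 1, 1])

```text
t: 8.35
eef_pos: [0.4961, 0.2599, 0.2031]
orientation: [[0.944, 0.33, -0.0], [0.33, -0.944, -0.0], [-0.0, -0.0, -1.0]]
force: [-0.1, -0.2, -6.0]
width: 0.0151
gripper_force: 60.8
```

```bash
python3 - <<'E'
from h import *
c=cam("scene"); d=cam("top")
a=cv2.resize(c["frame"][130:260,280:440],None,fx=3,fy=3); b=cv2.resize(d["frame"][225:355,170:300],None,fx=3,fy=3)
save("s4.png",cv2.resize(np.hstack([a,b]),(800,int(800*390/870))))
s=state();print(s["force"],s["torque"],s["eef_pos"])
E
```

```text
[-0.96287252 -0.31127275 -5.67002732] [0.03119184 0.07807367 0.03715641] [0.49649322 0.25925681 0.20319145]
```

View pics/s4.png

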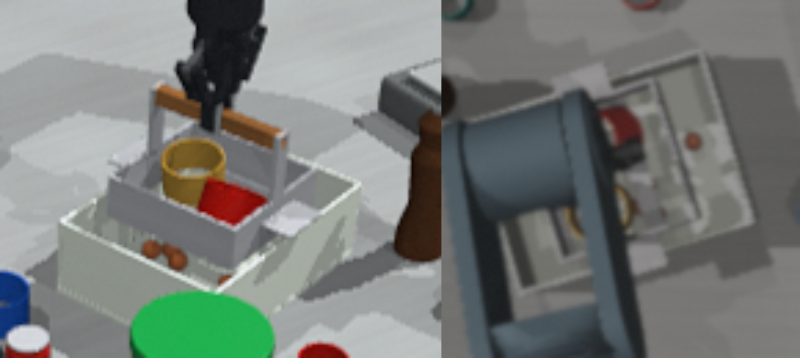

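The red ring is still tilted. Three balls in the tub are visible (left (150,250), (177,260), (225,283)), and top (692,140) is probably one of them. I'll raise the sieve gently to see the tub floor and count.

servo_tool(dp=[[0, 0, -8], [0, 0, -20], [0, 0, -25], [0, 0, -25], [0, 0, -25]], spin=[0, 0, 0, 0, 0], gripper=[1, 1, 1, 1, 1])

```text
t: 8.95
eef_pos: [0.4968, 0.2585, 0.308]
orientation: [[0.945, 0.328, 0.001], [0.328, -0.945, 0.0], [0.001, 0.0, -1.0]]
force: [0.2, 0.4, -5.6]
width: 0.0146
gripper_force: 60.7
```

servo_tool(dp=[[0, 0, -25], [0, 0, -12], [0, 0, -4], [0, 0, 0], [0, 0, 0]], spin=[0, 0, 0, 0, 0], gripper=[1, 1, 1, 1, 1])

```text
t: 9.45
eef_pos: [0.4962, 0.2585, 0.3457]
orientation: [[0.945, 0.328, -0.003], [0.328, -0.945, -0.001], [-0.003, -0.0, -1.0]]
force: [-0.2, 0.6, -4.8]
width: 0.015
gripper_force: 60.8
```

```bash
python3 - <<'E'
from h import *
F=[]
c=cam("scene"); d=cam("top"); s=state(); F.append(s["force"][2])
for n,q in(("scene",c),("top",d)):
    P=cloud(q);h=cv2.cvtColor(q["frame"],cv2.COLOR_RGB2HSV).astype(int)
    m=(((h[...,0]<14))&(h[...,1]>90)&(h[...,2]>50)&(np.hypot(P[...,0]-.5,P[...,1]-.26)<.2)).astype(np.uint8)
    k,l,st,ce=cv2.connectedComponentsWithStats(m)
    for i in range(1,k):
        if st[i,4]>5: print(n,ce[i].round(),st[i,4],np.nanmedian(P[l==i],0).round(3))
a=cv2.resize(c["frame"][80:250,270:430],None,fx=3,fy=3); b=cv2.resize(d["frame"][215:385,160:320],None,fx=3,fy=3)
save("s5.png",cv2.resize(np.hstack([a,b]),(800,425)))
print(s["force"],s["eef_pos"])
E
```

```text
scene [354. 123.] 7 [0.482 0.241 0.341]
scene [365. 157.] 245 [0.549 0.239 0.266]
scene [340. 221.] 99 [0.466 0.225 0.02 ]
scene [361. 231.] 6 [0.543 0.249 0.023]
scene [394. 259.] 92 [0.691 0.252 0.016]
top [244. 227.] 13 [0.689 0.234 0.027]
top [228. 267.] 174 [0.549 0.242 0.263]
top [261. 276.] 18 [0.535 0.178 0.025]
top [244. 292.] 21 [0.484 0.23  0.026]
top [247. 302.] 28 [0.453 0.22  0.025]
[ 0.24664603 -1.01235019 -6.48489101] [0.49626631 0.25851876 0.34564326]
```

View pics/s5.png

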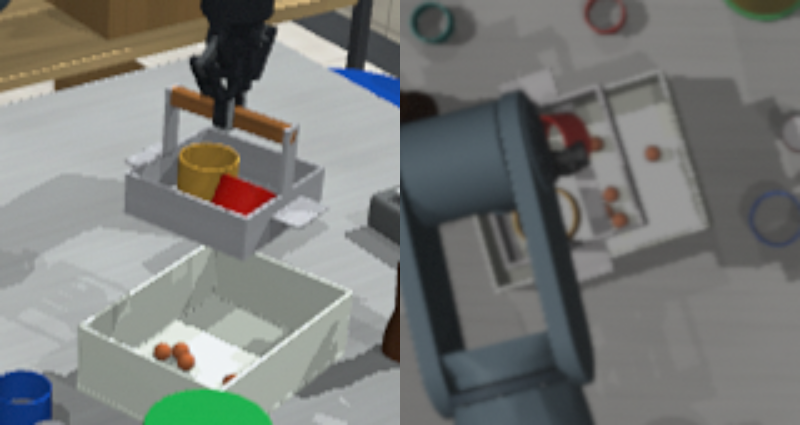

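```bash
python3 - <<'E'
from h import *
for n in("scene","top"):
    q=cam(n);P=cloud(q);h=cv2.cvtColor(q["frame"],cv2.COLOR_RGB2HSV).astype(int)
    R=np.array([[.945,.328],[-.328,.945]]); L=(P[...,:2]-[.499,.26])@R.T
    m=(h[...,0]<16)&(h[...,1]>80)&(abs(L[...,0])<.105)&(abs(L[...,1])<.14)
    for nm,mm in(("low",m&(P[...,2]<.05)),("high",m&(P[...,2]>.15))):
        k,l,st,ce=cv2.connectedComponentsWithStats(mm.astype(np.uint8))
        for i in range(1,k):
            if st[i,4]>2: print(n,nm,st[i].tolist(),np.r_[np.nanmean(L[l==i],0),np.nanmedian(P[l==i][:,2])].round(3))
    if n=="scene": a=cv2.resize(q["frame"][205:245,325:375],None,fx=8,fy=8,interpolation=cv2.INTER_CUBIC)
    else:
        print(P[268:277,235:244,2].round(2)); b=cv2.resize(q["frame"][252:292,215:265],None,fx=8,fy=8,interpolation=cv2.INTER_CUBIC)
save("s6.png",np.hstack([a,b]))
E
```

```text
scene low [332, 217, 16, 11, 102] [-0.04  -0.023  0.02 ]
scene low [359, 230, 5, 3, 8] [ 0.04  -0.029  0.024]
scene high [338, 115, 18, 12, 142] [-0.046 -0.008  0.339]
scene high [363, 122, 23, 15, 172] [ 0.038 -0.008  0.338]
scene high [354, 149, 26, 17, 247] [ 0.038 -0.033  0.265]
top low [237, 270, 4, 5, 16] [ 0.041 -0.025  0.024]
top low [259, 274, 5, 5, 22] [ 0.007 -0.089  0.025]
top low [242, 290, 5, 6, 22] [-0.025 -0.023  0.024]
top low [243, 298, 8, 8, 34] [-0.055 -0.022  0.025]
top high [216, 261, 21, 15, 155] [ 0.04  -0.034  0.264]
[[ 0.25  0.    0.01  0.01  0.01  0.     nan  0.01  0.  ]
 [ 0.25  0.25  0.02  0.02   nan  0.01  0.    0.01  0.01]
 [ 0.25  0.25  0.02  0.03  0.03  0.02  0.01  0.01  0.01]
 [ 0.26  0.25  0.03  0.02  0.03  0.02  0.03  0.    0.01]
 [ 0.25  0.25  0.02  0.03  0.02  0.02  0.02 -0.01  0.  ]
 [ 0.25  0.26  0.02  0.02  0.03  0.03  0.02 -0.01  0.  ]
 [ 0.26  0.25  0.02  0.02  0.03  0.02  0.02  0.01  0.01]
 [ 0.25  0.25  0.02  0.02  0.02  0.01 -0.    0.01  0.01]
 [ 0.25  0.25  0.01  0.01  0.01  0.01  0.01  0.    0.02]]
```

View pics/s6.png

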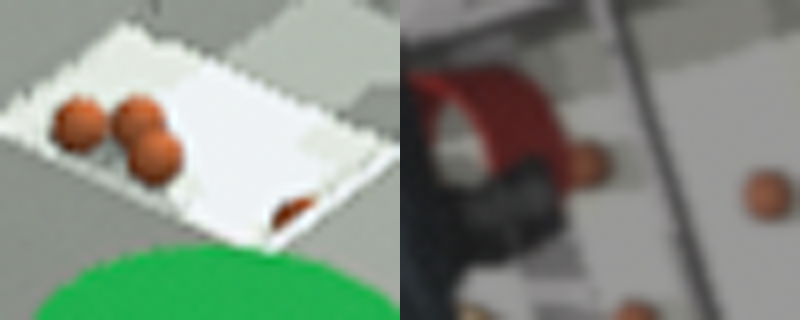

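Five balls are confirmed in the tub: the cluster of three at the left, the partly hidden one at (293,213), and the right-hand one at (768,195). The sixth is probably under the tilted red ring. I'll lower the sieve again and shake with some diagonal jostling.

servo_tool(dp=[[0, 0, 10], [0, 0, 25], [0, 0, 30], [0, 0, 30], [0, 0, 25]], spin=[0, 0, 0, 0, 0], gripper=[1, 1, 1, 1, 1])

```text
t: 10.15
eef_pos: [0.4958, 0.2584, 0.2245]
orientation: [[0.945, 0.328, -0.002], [0.328, -0.945, -0.001], [-0.002, -0.0, -1.0]]
force: [-0.4, -0.3, -6.4]
width: 0.0151
gripper_force: 60.8
```

servo_tool(dp=[[0, 0, 15], [0, 0, 7], [0, -15, 0], [0, -20, 0], [0, 35, 0]], spin=[0, 0, 0, 0, 0], gripper=[1, 1, 1, 1, 1])

```text
t: 10.65
eef_pos: [0.4954, 0.2647, 0.2069]
orientation: [[0.942, 0.335, 0.002], [0.335, -0.942, 0.005], [0.003, -0.004, -1.0]]
force: [2.4, 0.1, -6.2]
width: 0.0147
gripper_force: 60.8
```

servo_tool(dp=[[7, 35, 0], [-7, -35, 0], [-7, -35, 0], [7, 35, 0], [7, 35, 0]], spin=[0, 0, 0, 0, 0], gripper=[1, 1, 1, 1, 1])

```text
t: 11.15
eef_pos: [0.5148, 0.2309, 0.2071]
orientation: [[0.942, 0.335, 0.003], [0.335, -0.942, 0.001], [0.003, 0.0, -1.0]]
force: [1.3, -1.3, -5.5]
width: 0.0151
gripper_force: 60.7
```

servo_tool(dp=[[-7, -35, 0], [-7, -35, 0], [7, 35, 0], [7, 35, 0], [-7, -35, 0]], spin=[0, 0, 0, 0, 0], gripper=[1, 1, 1, 1, 1])

```text
t: 11.65
eef_pos: [0.5035, 0.2521, 0.2077]
orientation: [[0.948, 0.319, 0.008], [0.319, -0.948, -0.003], [0.007, 0.006, -1.0]]
force: [-0.1, 3.0, -5.4]
width: 0.0152
gripper_force: 60.9
```

servo_tool(dp=[[0, -20, 0], [0, 40, 0], [0, -40, 0], [0, 40, 0], [0, -40, 0]], spin=[0, 0, 0, 0, 0], gripper=[1, 1, 1, 1, 1])

```text
t: 12.15
eef_pos: [0.4963, 0.2698, 0.2073]
orientation: [[0.948, 0.318, 0.007], [0.318, -0.948, -0.005], [0.005, 0.007, -1.0]]
force: [1.0, 4.3, -4.9]
width: 0.0145
gripper_force: 60.1
```

servo_tool(dp=[[0, 40, 0], [0, -40, 0], [0, 20, 0], [0, 0, 0], [0, 0, 0]], spin=[0, 0, 0, 0, 0], gripper=[1, 1, 1, 1, 1])

```text
t: 12.65
eef_pos: [0.4975, 0.2592, 0.2065]
orientation: [[0.945, 0.328, 0.002], [0.328, -0.945, 0.001], [0.002, -0.0, -1.0]]
force: [0.1, 0.2, -6.0]
width: 0.0146
gripper_force: 60.0
```

```bash
cat > look.py <<'E'
from h import *
import sys
c=cam("scene"); d=cam("top")
a=cv2.resize(c["frame"][130:260,280:440],None,fx=3,fy=3); b=cv2.resize(d["frame"][225:355,170:300],None,fx=3,fy=3)
save(sys.argv[1],cv2.resize(np.hstack([a,b]),(800,int(800*390/870))))
for n,q in(("scene",c),("top",d)):
    P=cloud(q);h=cv2.cvtColor(q["frame"],cv2.COLOR_RGB2HSV).astype(int)
    R=np.array([[.945,.328],[-.328,.945]]); L=(P[...,:2]-[.499,.26])@R.T
    m=(h[...,0]<16)&(h[...,1]>80)&(abs(L[...,0])<.105)&(abs(L[...,1])<.14)&(P[...,2]<.05)
    k,l,st,ce=cv2.connectedComponentsWithStats(m.astype(np.uint8))
    for i in range(1,k):
        if st[i,4]>2: print(n,st[i].tolist(),np.r_[np.nanmean(L[l==i],0),np.nanmedian(P[l==i][:,2])].round(3))
    m=(h[...,1]>90)&((h[...,0]<6)|(h[...,0]>170))&(np.hypot(L[...,0],L[...,1])<.1)&(P[...,2]>.06)
    print(n,"red z",np.percentile(P[m][:,2],[5,50,95]).round(3),m.sum(),np.median(L[m],0).round(3))
s=state();print(s["force"],s["eef_pos"])
E
python3 look.py s7.png
```

```text
scene [331, 217, 17, 11, 93] [-0.04  -0.024  0.019]
scene [359, 230, 5, 3, 7] [ 0.039 -0.028  0.023]
scene red z [0.092 0.112 0.126] 226 [ 0.018 -0.014]
top [259, 274, 5, 5, 20] [ 0.007 -0.089  0.025]
top red z [0.1   0.119 0.124] 24 [ 0.063 -0.036]
[-0.51039669  0.26404874 -6.07293107] [0.49710885 0.25917297 0.20600271]
```

View pics/s7.png

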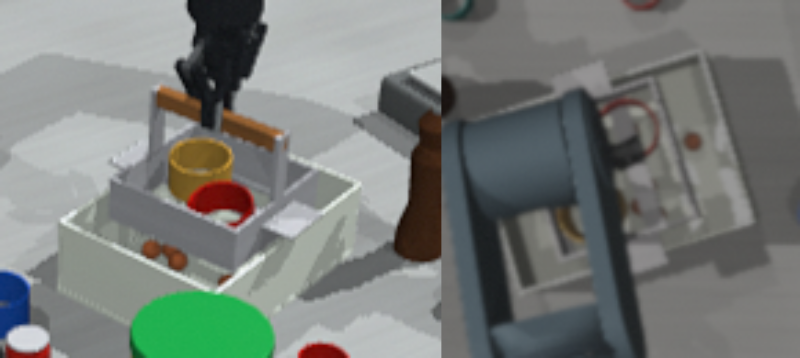

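The red ring now stands flat. I'll shake a little more, then raise and count from the numbers.

servo_tool(dp=[[0, -15, 0], [0, -15, 0], [0, 30, 0], [0, 30, 0], [0, -30, 0]], spin=[0, 0, 0, 0, 0], gripper=[1, 1, 1, 1, 1])

```text
t: 13.25
eef_pos: [0.4997, 0.2541, 0.2055]
orientation: [[0.947, 0.322, 0.002], [0.322, -0.947, -0.003], [0.001, 0.004, -1.0]]
force: [-0.4, 0.5, -6.4]
width: 0.0148
gripper_force: 60.2
```

servo_tool(dp=[[0, -30, 0], [0, 30, 0], [0, 30, 0], [0, -15, 0], [0, -15, 0]], spin=[0, 0, 0, 0, 0], gripper=[1, 1, 1, 1, 1])

```text
t: 13.75
eef_pos: [0.4967, 0.2596, 0.2054]
orientation: [[0.945, 0.327, -0.0], [0.327, -0.945, 0.001], [0.0, -0.001, -1.0]]
force: [-0.7, -0.1, -7.2]
width: 0.0148
gripper_force: 60.1
```

servo_tool(dp=[[0, 0, 0], [0, 0, -10], [0, 0, -25], [0, 0, -30], [0, 0, -30]], spin=[0, 0, 0, 0, 0], gripper=[1, 1, 1, 1, 1])

```text
t: 14.25
eef_pos: [0.4964, 0.2592, 0.3019]
orientation: [[0.944, 0.329, -0.0], [0.329, -0.944, -0.0], [-0.0, 0.0, -1.0]]
force: [0.4, 0.3, -6.1]
width: 0.0146
gripper_force: 60.1
```

servo_tool(dp=[[0, 0, -25], [0, 0, -13], [0, 0, -5], [0, 0, 0], [0, 0, 0]], spin=[0, 0, 0, 0, 0], gripper=[1, 1, 1, 1, 1])

```text
t: 14.75
eef_pos: [0.4962, 0.2586, 0.3416]
orientation: [[0.945, 0.328, -0.003], [0.328, -0.945, -0.001], [-0.003, -0.0, -1.0]]
force: [-0.2, -0.5, -6.7]
width: 0.0147
gripper_force: 60.1
```

```bash
python3 look.py s8.png; python3 - <<'E'
from h import *
c=cam("scene");d=cam("top")
a=cv2.resize(c["frame"][130:250,320:400],None,fx=5,fy=5,interpolation=cv2.INTER_CUBIC);b=cv2.resize(d["frame"][235:355,180:260],None,fx=5,fy=5,interpolation=cv2.INTER_CUBIC)
save("s9.png",np.hstack([a,b]))
E
```

```text
scene [332, 217, 16, 11, 101] [-0.039 -0.023  0.02 ]
scene [359, 230, 5, 3, 8] [ 0.038 -0.027  0.022]
scene red z [0.244 0.256 0.269] 262 [ 0.038 -0.033]
top [238, 270, 3, 5, 11] [ 0.04  -0.027  0.024]
top [259, 274, 5, 5, 20] [ 0.007 -0.088  0.025]
top [242, 290, 5, 6, 25] [-0.025 -0.023  0.024]
top [244, 300, 7, 6, 30] [-0.057 -0.023  0.024]
top red z [0.22  0.255 0.41 ] 161 [ 0.037 -0.035]
[-0.6865252  -0.01030421 -6.56144237] [0.49620886 0.25850579 0.34152725]
```

servo_tool(dp=[[0, -6, 0], [0, -15, 0], [0, -20, 0], [0, -15, 0], [0, -6, 0]], spin=[0, 0, 0, 0, 0], gripper=[1, 1, 1, 1, 1])

```text
t: 15.45
eef_pos: [0.4755, 0.3193, 0.3433]
orientation: [[0.944, 0.33, -0.0], [0.33, -0.944, 0.001], [-0.0, -0.001, -1.0]]
force: [-0.3, -0.9, -5.5]
width: 0.0144
gripper_force: 60.1
```

```bash
cat > look2.py <<'E'
from h import *
import sys
out=[]
for n,(r0,c0) in(("scene",(130,320)),("top",(235,180))):
    q=cam(n);P=cloud(q);h=cv2.cvtColor(q["frame"],cv2.COLOR_RGB2HSV).astype(int)
    R=np.array([[.945,.328],[-.328,.945]]); L=(P[...,:2]-[.499,.26])@R.T
    base=(h[...,1]>80)&(abs(L[...,0])<.105)&(abs(L[...,1])<.16)
    m=base&(h[...,0]<16)&(P[...,2]<.05)
    print(n,"ball hue",np.percentile(h[...,0][m],[5,50,95]))
    for nm,mm in(("low",m),("sieve",base&(h[...,0]>=4)&(h[...,0]<=13)&(P[...,2]>.2)&(P[...,2]<.3))):
        k,l,st,ce=cv2.connectedComponentsWithStats(mm.astype(np.uint8))
        for i in range(1,k):
            if st[i,4]>2: print(n,nm,st[i].tolist(),np.r_[np.nanmean(L[l==i],0),np.nanmedian(P[l==i][:,2])].round(3),np.median(h[...,0][l==i]))
    out.append(cv2.resize(q["frame"][r0:r0+120,c0:c0+80],None,fx=5,fy=5,interpolation=cv2.INTER_CUBIC))
save(sys.argv[1],np.hstack(out)); print(state()["eef_pos"])
E
python3 look2.py s10.png
```

```text
scene ball hue [ 9. 10. 11.]
scene low [332, 217, 16, 11, 102] [-0.04  -0.023  0.021] 10.0
scene low [359, 230, 5, 3, 8] [ 0.039 -0.027  0.023] 10.0
scene sieve [373, 144, 5, 2, 6] [0.024 0.033 0.273] 10.5
top ball hue [ 8.  9. 10.]
top low [213, 271, 6, 6, 25] [0.06  0.043 0.026] 9.0
top low [236, 270, 5, 5, 21] [ 0.041 -0.024  0.025] 9.0
top low [259, 274, 5, 5, 18] [ 0.007 -0.089  0.027] 9.0
top low [242, 290, 5, 6, 24] [-0.025 -0.023  0.024] 9.0
top low [239, 297, 12, 9, 51] [-0.051 -0.017  0.024] 9.0
top sieve [212, 273, 3, 6, 6] [0.032 0.014 0.24 ] 4.5
[0.47587183 0.31836645 0.34320878]
```

The sixth ball is in the tub at local (0.060, 0.043). The blob at (−0.051, −0.017) is two balls, so all six are counted. Next I carry the sieve to the pan, 576 mm away.

servo_tool(dp=[[-3, 10, 0], [-6, 19, 0], [-9, 29, 0], [-11, 38, 0], [-13, 43, 0]], spin=[0, 0, 0, 0, 0], gripper=[1, 1, 1, 1, 1])

```text
t: 16.05
eef_pos: [0.4823, 0.17, 0.3433]
orientation: [[0.944, 0.329, 0.0], [0.329, -0.944, -0.001], [0.0, 0.001, -1.0]]
force: [1.4, -0.4, -6.3]
width: 0.0148
gripper_force: 60.2
```

servo_tool(dp=[[-13, 43, 0], [-13, 43, 0], [-13, 43, 0], [-13, 43, 0], [-13, 43, 0]], spin=[0, 0, 0, 0, 0], gripper=[1, 1, 1, 1, 1])

```text
t: 16.55
eef_pos: [0.4908, -0.0554, 0.3436]
orientation: [[0.945, 0.327, 0.001], [0.327, -0.945, -0.001], [0.0, 0.001, -1.0]]
force: [0.7, 0.1, -5.9]
width: 0.0145
gripper_force: 60.1
```

servo_tool(dp=[[-13, 43, 0], [-13, 43, 0], [-11, 38, 0], [-9, 29, 0], [-6, 19, 0]], spin=[0, 0, 0, 0, 0], gripper=[1, 1, 1, 1, 1])

```text
t: 17.05
eef_pos: [0.4978, -0.2353, 0.3433]
orientation: [[0.946, 0.325, -0.0], [0.325, -0.946, -0.001], [-0.001, 0.001, -1.0]]
force: [-0.2, -0.3, -6.2]
width: 0.0142
gripper_force: 60.1
```

servo_tool(dp=[[-4, 14, 0], [-2, 8, 0], [-1, 3, 0], [0, 0, 0], [0, 0, 0]], spin=[0, 0, 0, 0, 0], gripper=[1, 1, 1, 1, 1])

```text
t: 17.55
eef_pos: [0.5008, -0.2566, 0.3433]
orientation: [[0.944, 0.33, -0.0], [0.33, -0.944, 0.0], [0.0, -0.0, -1.0]]
force: [-0.6, 0.2, -6.6]
width: 0.0143
gripper_force: 60.2
```

```bash
python3 - <<'E'
from h import *
c=cam("scene");P=cloud(c);h=cv2.cvtColor(c["frame"],cv2.COLOR_RGB2HSV)
m=(P[...,2]>.19)&(P[...,2]<.29)&(np.hypot(P[...,0]-.5,P[...,1]+.257)<.14)
ys,xs=np.where(m);print(xs.min(),xs.max(),ys.min(),ys.max(),"lowest z",np.percentile(P[m][:,2],1).round(3))
r=m&(h[...,1]>90)&((h[...,0]<6)|(h[...,0]>170));print("red",r.sum(),np.median(P[r],0))
b=m&(h[...,1]>90)&(h[...,0]>14)&(h[...,0]<30);print("brass",b.sum(),np.median(P[b],0))
hd=(P[...,2]>.3)&(h[...,0]>5)&(h[...,0]<16)&(h[...,1]>110)&(np.hypot(P[...,0]-.5,P[...,1]+.257)<.14)
q=P[hd];print("handle",hd.sum(),np.median(q,0)); l=np.linalg.lstsq(np.c_[(q[:,:2]-q[:,:2].mean(0))@[.945,.328],np.ones(len(q))],q[:,2],rcond=None)[0];print("slope",l)
s=state();print(s["eef_pos"],s["force"])
E
```

```text
138 233 182 248 lowest z 0.213
red 429 [ 0.54641158 -0.27325538  0.25130143]
brass 509 [ 0.44673579 -0.24819009  0.24554895]
handle 301 [ 0.52628628 -0.25354332  0.33289852]
slope [0.03439659 0.33152628]
[ 0.50077096 -0.25661881  0.34337577] [-0.35377611 -0.84690595 -6.90517091]
```

servo_tool(dp=[[0, 0, 10], [0, 0, 20], [0, 0, 30], [0, 0, 35], [0, 0, 35]], spin=[0, 0, 0, 0, 0], gripper=[1, 1, 1, 1, 1])

```text
t: 18.1
eef_pos: [0.5006, -0.257, 0.2118]
orientation: [[0.944, 0.329, 0.001], [0.329, -0.944, -0.0], [0.0, 0.0, -1.0]]
force: [0.0, -0.0, -6.4]
width: 0.0143
gripper_force: 60.1
```

servo_tool(dp=[[0, 0, 30], [0, 0, 20], [0, 0, 12], [0, 0, 6], [0, 0, 4]], spin=[0, 0, 0, 0, 0], gripper=[1, 1, 1, 1, 1])

```text
t: 18.6
eef_pos: [0.5009, -0.2578, 0.1414]
orientation: [[0.944, 0.329, 0.001], [0.329, -0.944, -0.001], [0.0, 0.001, -1.0]]
force: [0.2, 0.1, -4.6]
width: 0.0144
gripper_force: 60.1
```

servo_tool(dp=[[0, 0, 3], [0, 0, 3], [0, 0, 2], [0, 0, 2], [0, 0, 0]], spin=[0, 0, 0, 0, 0], gripper=[1, 1, 1, 1, 1])

```text
t: 19.1
eef_pos: [0.5015, -0.2591, 0.1349]
orientation: [[0.945, 0.328, 0.002], [0.328, -0.945, -0.003], [0.001, 0.003, -1.0]]
force: [-5.3, 0.1, 14.6]
width: 0.0146
gripper_force: 62.8
```

Contact came about 9 mm earlier than expected, so I'll check for tilt or slip before releasing.

```bash
python3 - <<'E'
from h import *
c=cam("scene");d=cam("top");P=cloud(c)
a=cv2.resize(c["frame"][170:330,110:270],None,fx=2.5,fy=2.5,interpolation=cv2.INTER_CUBIC);b=cv2.resize(d["frame"][225:355,335:465],(400,400),interpolation=cv2.INTER_CUBIC)
save("s11.png",np.hstack([a,b]))
h=cv2.cvtColor(c["frame"],cv2.COLOR_RGB2HSV)
hd=(P[...,2]>.09)&(h[...,0]>5)&(h[...,0]<16)&(h[...,1]>110)&(np.hypot(P[...,0]-.5,P[...,1]+.257)<.14)
q=P[hd];t=(q[:,:2]-[.5,-.257])@[.945,.328];print("handle",hd.sum(),q.mean(0),t.min(),t.max(),np.polyfit(t,q[:,2],1))
s=state();print(s["eef_pos"],s["force"],s["torque"])
E
```

```text
handle 227 [ 0.53007876 -0.25689214  0.12481693] -0.06877829422990224 0.08496809949343052 [0.00436061 0.12469283]
[ 0.50155014 -0.25910111  0.13486996] [-5.40975304  0.60007351 15.05769487] [ 0.78625228  1.18213186 -0.05237158]
```

View pics/s11.png

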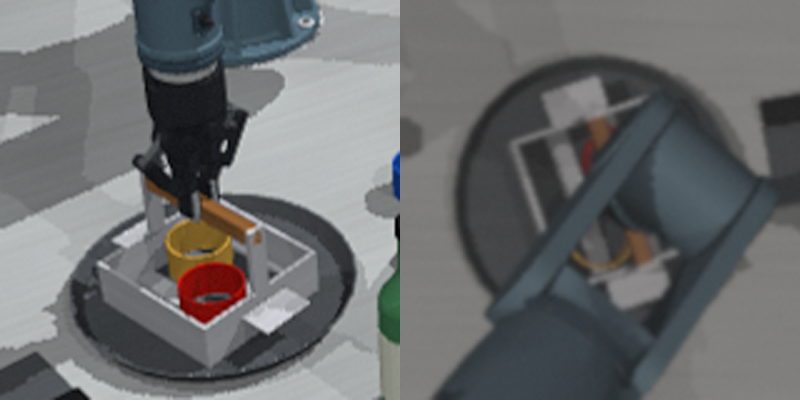

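The sieve is flat in the pan with both cutters inside. The handle is level at about its resting height, so it had only slipped a few mm in the grip. I'll ease off and release.

servo_tool(dp=[[0, 0, -1], [0, 0, -1], [0, 0, 0], [0, 0, 0], [0, 0, 0]], spin=[0, 0, 0, 0, 0], gripper=[1, 1, 1, 0.6, 0.3])

```text
t: 19.7
eef_pos: [0.5007, -0.2576, 0.1332]
orientation: [[0.945, 0.328, 0.0], [0.328, -0.945, 0.0], [0.0, -0.0, -1.0]]
force: [-0.3, 0.4, 0.8]
width: 0.0427
gripper_force: 0.0
```

servo_tool(dp=[[0, 0, 0], [0, 0, 0], [0, 0, 0], [0, 0, 0], [0, 0, 0]], spin=[0, 0, 0, 0, 0], gripper=[0, 0, 0, 0, 0])

```text
t: 20.2
eef_pos: [0.5006, -0.2577, 0.1332]
orientation: [[0.945, 0.328, -0.0], [0.328, -0.945, 0.0], [-0.0, -0.0, -1.0]]
force: [-0.3, 0.1, 0.0]
width: 0.0856
gripper_force: 0.0
```

servo_tool(dp=[[0, 0, -10], [0, 0, -25], [0, 0, -30], [0, 0, -30], [0, 0, -25]], spin=[0, 0, 0, 0, 0], gripper=[0, 0, 0, 0, 0])

```text
t: 20.7
eef_pos: [0.5009, -0.258, 0.256]
orientation: [[0.945, 0.328, 0.002], [0.328, -0.945, -0.001], [0.001, 0.002, -1.0]]
force: [0.4, -0.6, 0.6]
width: 0.0854
gripper_force: 0.0
```

```bash
python3 - <<'E'
from h import *
c=cam("scene");P=cloud(c);h=cv2.cvtColor(c["frame"],cv2.COLOR_RGB2HSV)
near=np.hypot(P[...,0]-.5,P[...,1]+.257)<.14
hd=(P[...,2]>.09)&(P[...,2]<.15)&(h[...,0]>5)&(h[...,0]<16)&(h[...,1]>110)&near
q=P[hd];t=(q[:,:2]-[.5,-.257])@[.945,.328];print("handle",hd.sum(),q.mean(0),t.min(),t.max(),np.polyfit(t,q[:,2],1))
m=near&(P[...,2]<.1)&(P[...,2]>.046)&(P[...,2]<.06)&(h[...,1]<60);print("walls",cv2.minAreaRect((P[m][:,:2]*1000).astype(np.float32)))
for nm,r in(("red",(h[...,0]<6)|(h[...,0]>170)),("brass",(h[...,0]>16)&(h[...,0]<30))):
    r=r&near&(h[...,1]>90)&(P[...,2]<.09);print(nm,np.median(P[r],0),P[r][:,2].max())
s=state();print(s["t"],s["eef_pos"],s["force"],s["width"])
E
```

```text
handle 373 [ 0.50619461 -0.26349998  0.12387562] -0.07440948657917289 0.07481482737859309 [0.00325921 0.12386349]
walls ((505.26031494140625, -260.5076904296875), (168.07139587402344, 160.901611328125), 19.649051666259766)
red [ 0.51801848 -0.26851092  0.03611859] 0.05375881673246263
brass [ 0.44255612 -0.2504905   0.03303396] 0.05256832066784889
20.75 [ 0.50252803 -0.25916113  0.26062437] [ 2.38915633 -1.11504156  3.2888977 ] 0.08586685924340072
```

Sieve level and centred within about 6 mm of the pan's centre, cutters inside, gripper clear. Let it settle, then hand in.

servo_tool(dp=[[0, 0, -10], [0, 0, 0], [0, 0, 0], [0, 0, 0], [0, 0, 0]], spin=[0, 0, 0, 0, 0], gripper=[0, 0, 0, 0, 0])

```text
t: 21.25
eef_pos: [0.5002, -0.2574, 0.2622]
orientation: [[0.945, 0.328, -0.002], [0.328, -0.945, 0.001], [-0.001, -0.002, -1.0]]
force: [-0.7, -0.3, 0.3]
width: 0.0853
gripper_force: 0.0
```

```bash
python3 -c "
from plant import *
print(state()['force']); print(finish_job())"
```

```text
[-0.71383909 -0.28855122  0.32107381]
the job is handed in; nothing more can be done
None
```

I handed the job in at about 21 s of the allowed 51 s, with no verdict returned: all six balls measured in the tub, and the sieve released level in the pan, about 6 mm off centre, with both cutters inside.

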